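Hang the deep caddy on the twin-hook rack

ROBOT

A 6-joint arm with a two-finger parallel gripper is mounted at the origin on a cart in front of the work surface, level with it; the furniture and walls round the work are solid. World frame = base frame: x ahead of the robot, y to its left, z up, the work surface at z = 0. Lengths are in mm, angles in rad, forces in N, time in s.
With the tool pointing down it reaches from about 350 to 875 mm from the base axis. Payload 4.2 kg.
Tool frame: the origin (TCP) lies midway between the tips of the shut fingers; the grasp point (between the pads) lies 19 mm behind it (arm.grip_depth is the distance from the TCP to the grasp point, in mm); z points along the fingers, x is the direction in which the jaws open and shut, and the axes are right-handed (so a half turn about z gives the same grasp; the last joint's range is limited). The gripper opens to 85 mm and grips with 20 to 120 N. Pads are 22 mm wide; open, the fingers measure 114 mm over their backs; the gripper's body (76 mm by 85 mm) begins 54 mm behind the grasp point. The pads swing forward as they close: fully open they stand 13 mm farther back than shut.
Start: joints at [-1.02, 0.385, 0.008, 0, -1.194, -0.259], TCP at [179.814, -598.553, 195.612] pointing down, gripper open.
Joint ranges: [-3.14, 3.14], [-1.21, 2.06], [-1.07, 1.41], [-3.16, 2.05], [-2.99, -0.16], [-3.1, 3.1]. Speed limits (rad/s): [2.79, 2.79, 3.14, 3.14, 3.14, 3.14].

INTERFACE

Orientations are given as a unit quaternion [x, y, z, w].
In Python, from bench import arm, eyes, find_in, silhouettes gives the robot as it stands. The module is installed in compiled form; this text tells all that it offers.
- The arm moves only by the tool play_rows, never from a script. Its arguments are lists of equal length, an entry for each row: "offset": the shift along the world's x, y, z in mm, a list of three; "turn": the turn about the world's z in rad. In form: {"offset": [[x, y, z], ...], "turn": [turn, ...]}. A call has 1 to 12 rows; each row shifts and turns the pose as measured when the row begins; what a row does not reach is not made up. A row lasts 1/10 s, in which the tool goes at most 50 mm and 8.59 degrees, less where a joint would pass 70% of its speed; a pose out of reach is approached as far as the arm can. A call is refused whole if a number of a shift passes 50 or a number of a turn 0.15, either way. A call with a gripper value outside its range is refused whole. "grip" is the gripper's target within -1 to 1 (fully open at 1, half-way at 0, shut at -1), set as the call begins (left out, the last holds). The fingers move at their own pace and stop on an object; the grip force is fixed at half the most. Time passes only in rows, so rows that do not move let the fingers close. It gives the time, the measured TCP pose, the force and the opening at its end, in the units of the state.
- arm.read_state(): the state, without advancing time (a new reading comes with each control period).
- eyes.get_image(name): name is "scene" or "top"; returns (picture, depth): 384x512x3 uint8, red, green, blue; 384x512 float32, mm along the optical axis (not along the pixel's ray), 0 where there is no reading.
- eyes.camera_params(name): a dict with "camera_matrix" (3x3 intrinsics, pixels), "camera_from_world" (4x4, takes a point from world to camera coordinates). Camera axes: x right, y down, z forward; pixel columns grow to the right and rows downward; lengths in mm; the calibration is good to about 2 mm. A picture is of the moment at which its call begins. camera_params takes no time and is no camera call.
- arm.job_done(): hands the job in, once; it reports no verdict.
Trained networks look in the newest picture that a camera, given by its name, has taken for a name from the list of things; names that differ only in an ending like _2 or _b are one class to them, and where a whole thing is asked for, a point or a joint stands for the part that bears it (a point fixed in the world has none). Each returns a list of dicts, best first, with "score" (0 to 1); they miss things now and then, are a little off and sometimes report something else, mostly with a low value. They report only what shows in the picture. A call takes as long as a camera call.
- find_in(camera, query): "bbox" ([centre column, centre row, width, height] in pixels, round what is visible of it).
- silhouettes(camera, query): "mask" (384x512 bool, what is visible of it) and "bbox" ([centre column, centre row, width, height] in pixels, round what is visible of it).
The state is a dict: "clock": time; "joints": joint angles; "joint_vel": joint speeds; "joint_efforts": joint torques, N m; "position": TCP position; "ee_rot": TCP orientation; "contact_force": force on the tool from outside, world axes, zero at the start; "wrist_torque": the same for the moment, N m; "gripper_width": finger opening in mm.
Only numpy, scipy, OpenCV 4.12 (cv2) and the standard library are available. Lean on these libraries where they do the work, as an engineer would, in place of code of your own. Each camera call takes 0.05 s, during which the arm holds its last target. There are 200 camera calls.

TASK

Two metal caddies with bar handles stand on the table, one deep and one shallow. Lift the deep one by its handle bar and hang it on the rack, with the bar lying in both upturned hooks and the caddy hanging level and still. Leave the shallow caddy where it stands.

Things in the scene. Friction and masses are not known exactly. Their poses are not given: they have to be found in the camera images.
- deep_caddy_bar (a point): Deep caddy: an open metal tray, 90 mm (x) by 150 mm (y), walls 60 mm high, empty, 0.2 to 0.45 kg. A straight dark steel handle bar, 16 mm wide and 14 mm high, runs lengthwise (along y) above its middle, held by an upright strap at each end, 136 mm clear between straps. This point: centre of the bar, 135 mm above the underside; z up; both ends alike. 68 mm free between rim and bar.
- shallow_caddy_bar (a point): Shallow caddy, to be left alone: same footprint, same bar handle at the same height as the deep caddy, but tray walls only 24 mm high. This point: centre of its bar, 135 mm above its underside; y along the bar, z up. Note: a solid blue air hose hangs upright beside the robot's left shoulder (x 0.05, y 0.21 m); do not swing the arm left into it; the job needs no reach to that side.
- hook_seat (a point): Where the centre of a hung bar lies: midway between the rack's two hooks, 212 mm above the table. y runs from hook to hook (a hung bar lies along it), x from the hook tips back to the post, z up. The hooks' level stretches reach from x = -27 to +27 mm; their upper surface is 7 mm below this point. A bar is brought in from -x, over the tips.
- rack: Fixed dark steel rack; origin on the table under the seat, same axes. Two 10 mm round prongs at y = -38 and +38 mm (66 mm free between) with tips turned up to z = 225 mm, outermost at x = -48 mm; behind x = 27 mm they slope up to a cross bar (front at x = 78 mm, 120 mm wide, top z = 232 mm) on a post at x = 83 to 114 mm. Foot plate 10 mm thick, x -30 to 122 mm, y +-45 mm.

How it is judged:
By the outcome, as a careful person would: the job done as asked, in the order asked, and still so for the second after the job is handed in, with the robot touching nothing.
It also fails if it takes over 32 s, if anything falls off the work surface, if the arm or the gripper's body presses on something with over 40 N, if the wrist force passes 120 N, or if a joint passes its speed limit or range.

## Working session

There is one attempt and no reset: what is moved stays moved. The work goes in short steps, Python scripts to look and compute and a tool call to move; the robot and the scene stay as the last step left them, time stands still between calls to the robot, and variables do not carry over. Pictures are saved under pics/ and viewed, on a budget of 10 in all, crops included, one or two more only if the job needs it, and the job is handed in when it is done.

Besides the shell and the picture viewer there is one more tool, called as a command line: name --pt "numbers of a row" for each row, then --argument value for the rest. play_rows: Moves the arm, as the interface text tells. Its arguments: {"type":"object","properties":{"offset":{"type":"array","items":{"type":"array","items":{"type":"number"}}},"turn":{"type":"array","items":{"type":"number"}},"grip":{"type":"number"}},"required":["offset","turn"]}

```bash
mkdir -p pics
cat > h.py <<'E'
from bench import arm, eyes, find_in, silhouettes
import numpy as np, cv2
def snap(n):
    im,d=eyes.get_image(n); p=eyes.camera_params(n); return im,d,np.array(p["camera_matrix"]),np.array(p["camera_from_world"])
def world(d,K,T):
    v,u=np.mgrid[:d.shape[0],:d.shape[1]]
    c=np.stack([(u-K[0,2])/K[0,0]*d,(v-K[1,2])/K[1,1]*d,d,np.ones_like(d)],-1)
    w=c@np.linalg.inv(T).T
    w[d<=0]=np.nan
    return w[...,:3]
E
python3 - <<'E'
from h import *
s=arm.read_state(); print({k:np.round(s[k],3) for k in('clock','position','ee_rot','gripper_width')})
ims=[]
for n in("scene","top"):
    im,d,K,T=snap(n); W=world(d,K,T); ims.append(im.copy())
    np.savez(n+".npz",im=im,W=W,K=K,T=T)
    for q in("deep_caddy_bar","shallow_caddy_bar","rack"):
        for r in silhouettes(n,q)[:2]:
            P=W[r["mask"]]; P=P[~np.isnan(P[:,0])]
            print(n,q,round(r["score"],2),np.round(r["bbox"]),len(P),np.round(np.percentile(P,[2,50,98],axis=0)).tolist() if len(P) else '')
    cv2.imwrite(f"pics/{n}0.png",im[...,::-1])
E
```

```text
{'clock': np.float64(0.0), 'position': array([ 179.626, -597.951,  194.515]), 'ee_rot': array([ 0.597,  0.802,  0.001, -0.001]), 'gripper_width': np.float64(84.963)}
scene deep_caddy_bar 0.87 [336. 207.  48.  87.] 2585 [[317.0, -333.0, 1.0], [362.0, -251.0, 36.0], [413.0, -179.0, 142.0]]
scene shallow_caddy_bar 0.88 [257. 286.  67. 101.] 3419 [[409.0, -65.0, -0.0], [451.0, 13.0, 10.0], [496.0, 83.0, 142.0]]
scene rack 0.78 [264. 143.  77. 100.] 2918 [[532.0, -1580.0, -769.0], [640.0, -320.0, 36.0], [1190.0, -279.0, 231.0]]
top deep_caddy_bar 0.77 [308. 275.  82.  55.] 3523 [[322.0, -331.0, 1.0], [373.0, -259.0, 7.0], [416.0, -185.0, 144.0]]
top shallow_caddy_bar 0.59 [173. 229.  88.  44.] 3243 [[415.0, -66.0, 1.0], [457.0, 9.0, 6.0], [503.0, 80.0, 144.0]]
top rack 0.67 [354. 149.  80.  95.] 4284 [[537.0, -385.0, 5.0], [628.0, -332.0, 14.0], [683.0, -285.0, 233.0]]
```

Run:
```python
from h import *
def line(P):
    m=np.median(P[:,:2],0); vx,vy,x,y=cv2.fitLine(P[:,:2].astype(np.float32),cv2.DIST_HUBER,0,.01,.01).ravel()
    t=(P[:,:2]-[x,y])@[vx,vy]; lo,hi=np.percentile(t,[1,99]); c=np.array([x,y])+(lo+hi)/2*np.array([vx,vy])
    return np.round(c,1),round(float(hi-lo)),round(float(np.degrees(np.arctan2(vy,vx))),1),len(P)
for n in("scene","top"):
    W=np.load(n+".npz")["W"]; X,Y,Z=W[...,0],W[...,1],W[...,2]
    def sel(x0,x1,y0,y1,z0,z1): return W[(X>x0)&(X<x1)&(Y>y0)&(Y<y1)&(Z>z0)&(Z<z1)]
    print(n,"deep bar",line(sel(300,430,-345,-170,125,155)))
    print(n,"shallow bar",line(sel(395,515,-80,95,125,155)))
    P=sel(520,720,-420,-250,185,245)
    print(n,"crossbar",line(sel(520,720,-420,-250,226,245)))
    P=sel(520,720,-420,-250,3,18); print("foot",cv2.minAreaRect(P[:,:2].astype(np.float32)),len(P))
    P=sel(500,720,-420,-250,190,222); print("prong pts",len(P),np.round(P[::max(1,len(P)//25)]).tolist())
a=cv2.imread("pics/scene0.png");b=cv2.imread("pics/top0.png")
cv2.imwrite("pics/a1.png",cv2.resize(a[60:370,130:430],None,fx=2,fy=2,interpolation=2)[:600])
cv2.imwrite("pics/b1.png",cv2.resize(b[60:350,100:450],None,fx=2,fy=2,interpolation=2))
```

```text
scene deep bar (array([ 365.7, -256.3]), 144, -83.0, 379)
scene shallow bar (array([453. ,   8.7]), 143, -89.0, 614)
scene crossbar (array([ 648.9, -332.3]), 119, -84.6, 179)
foot ((600.0816650390625, -330.2216796875), (181.1077117919922, 121.82359313964844), 16.9179744720459) 1181
prong pts 650 [[652.0, -393.0, 221.0], [646.0, -368.0, 215.0], [647.0, -349.0, 221.0], [625.0, -372.0, 210.0], [674.0, -322.0, 222.0], [666.0, -322.0, 221.0], [645.0, -340.0, 213.0], [646.0, -341.0, 209.0], [664.0, -317.0, 216.0], [531.0, -375.0, 218.0], [567.0, -376.0, 204.0], [585.0, -373.0, 197.0], [643.0, -320.0, 212.0], [563.0, -378.0, 194.0], [674.0, -314.0, 194.0], [620.0, -301.0, 214.0], [624.0, -292.0, 214.0], [647.0, -274.0, 213.0], [605.0, -296.0, 208.0], [605.0, -295.0, 203.0], [583.0, -305.0, 200.0], [562.0, -305.0, 204.0], [548.0, -308.0, 203.0], [538.0, -307.0, 204.0], [525.0, -306.0, 206.0]]
top deep bar (array([ 370.8, -257.5]), 142, -82.7, 719)
top shallow bar (array([458.9,   7.1]), 143, -89.0, 675)
top crossbar (array([ 653.3, -332.1]), 117, -84.0, 548)
foot ((619.9826049804688, -334.5301208496094), (198.5105743408203, 167.4008026123047), 0.2575720250606537) 2412
prong pts 954 [[685.0, -334.0, 221.0], [675.0, -315.0, 206.0], [654.0, -384.0, 219.0], [649.0, -273.0, 215.0], [648.0, -319.0, 213.0], [648.0, -328.0, 205.0], [641.0, -292.0, 220.0], [634.0, -299.0, 220.0], [631.0, -369.0, 211.0], [625.0, -371.0, 214.0], [620.0, -377.0, 212.0], [614.0, -372.0, 204.0], [605.0, -300.0, 212.0], [602.0, -375.0, 203.0], [597.0, -379.0, 202.0], [589.0, -296.0, 200.0], [584.0, -373.0, 203.0], [578.0, -376.0, 205.0], [573.0, -382.0, 203.0], [565.0, -304.0, 204.0], [560.0, -308.0, 202.0], [555.0, -381.0, 206.0], [547.0, -302.0, 206.0], [542.0, -304.0, 204.0], [536.0, -304.0, 214.0], [523.0, -303.0, 220.0]]
```

View pics/a1.png

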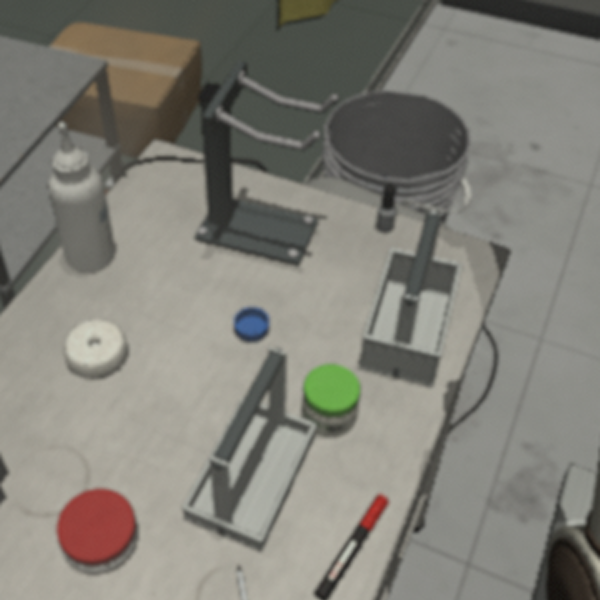

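View pics/b1.png

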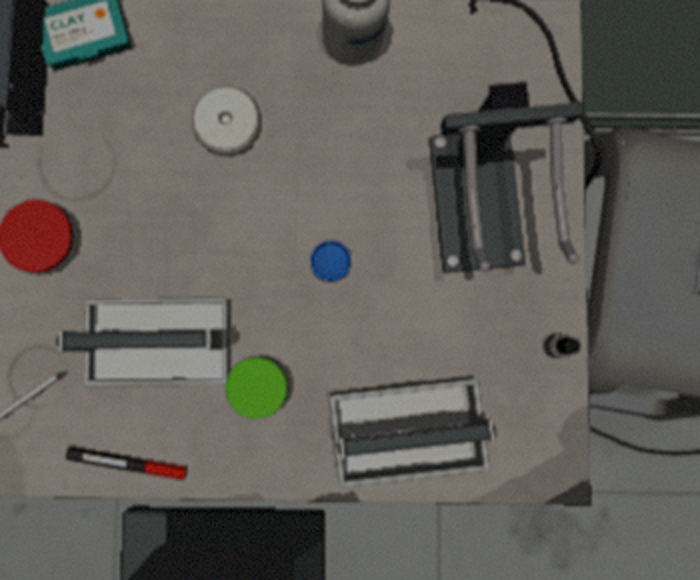

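The pictures match the network finds. In the scene crop, the deep caddy is right of centre at about (410, 320), the shallow one with low walls is at (250, 450), and the rack tips are at (320, 120). In the top crop, the deep bar is at (415, 437), the rack prongs are at (480, 200) and (565, 190), and there is a small black object at (562, 345). I'll start moving to above the deep caddy.

play_rows --pt "15 10 10" --pt "19 34 10" --pt "19 34 0" --pt "19 34 0" --pt "19 34 0" --pt "19 34 0" --pt "19 34 0" --pt "19 34 0" --pt "19 34 0" --pt "19 34 0" --pt "0 20 0" --pt "0 0 0" --turn '[0.12,0.13,0.13,0.13,0.13,0.13,0.13,0.13,0.13,0.13,0.1,0]' --grip 1

```text
clock: 1.6
position: [370.4, -250.2, 216.1]
ee_rot: [-0.083, 0.997, -0.001, 0.002]
contact_force: [0.0, 0.8, 0.0]
gripper_width: 85.4
```

Run:
```python
from h import *
from scipy.spatial.transform import Rotation as R
W=np.load("top.npz")["W"]; P=W[215:248,370:400].reshape(-1,3); P=P[P[:,2]>15]; print("black thing",np.round(np.nanpercentile(P,[2,50,98],axis=0)))
s=arm.read_state(); M=R.from_quat(s['ee_rot']).as_matrix(); print(np.round(s['position'],1),"yaw",np.arctan2(M[1,0],M[0,0])%np.pi, s['joints'].round(2) if hasattr(s['joints'],'round') else s['joints'],s['contact_force'])
im,d,K,T=snap("scene"); cv2.imwrite("pics/c.png",cv2.resize(im[60:360,200:500],None,fx=2,fy=2)[...,::-1])
for n in("scene","top"):
    if n=="top": im,d,K,T=snap("top")
    p=T@np.r_[s['position'],1]; print(n,(K@p[:3]/p[2])[:2],p[2])
```

```text
black thing [[ 447. -426.   18.]
 [ 459. -414.   49.]
 [ 470. -407.   76.]]
[ 370.4 -250.2  216.1] yaw 0.1662572076292279 [-0.23  0.06 -0.37  0.   -1.14  0.39] [0.03443842 0.82264869 0.04870189]
scene [343.04320498 163.01521585] 922.1719098503559
top [308.18932063 282.91612851] 797.4120356540247
```

View pics/c.png

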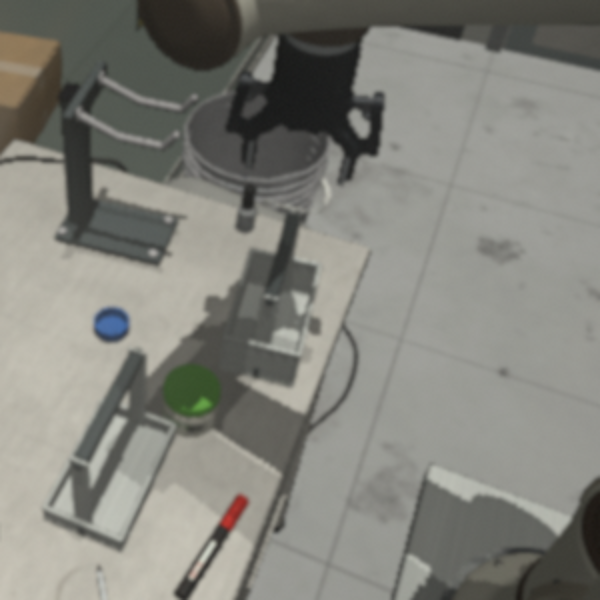

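The scene view shows the gripper open above the deep bar, with its fingers at about (250, 150) and (348, 170) and the bar at (288, 250). Nothing is in the way, so I'll correct and descend.

play_rows --pt "-2 -7 -10" --pt "0 0 -25" --pt "0 0 -25" --pt "0 0 -20" --pt "0 0 -12" --pt "0 0 -8" --pt "0 0 0" --turn '[-0.044,0,0,0,0,0,0]'

```text
clock: 2.4
position: [364.3, -267.7, 108.7]
ee_rot: [-0.042, 0.999, -0.002, 0.001]
contact_force: [0.3, -0.5, -0.8]
gripper_width: 85.2
```

Run:
```python
from h import *
s=arm.read_state(); print(s['position'],s['contact_force'])
im,d,K,T=snap("scene"); cv2.imwrite("pics/d.png",cv2.resize(im[110:280,270:440],None,fx=3.5,fy=3.5)[...,::-1])
```

```text
[ 364.33887764 -267.66184885  108.67776101] [ 0.29734632 -0.4786506  -0.8241322 ]
```

View pics/d.png

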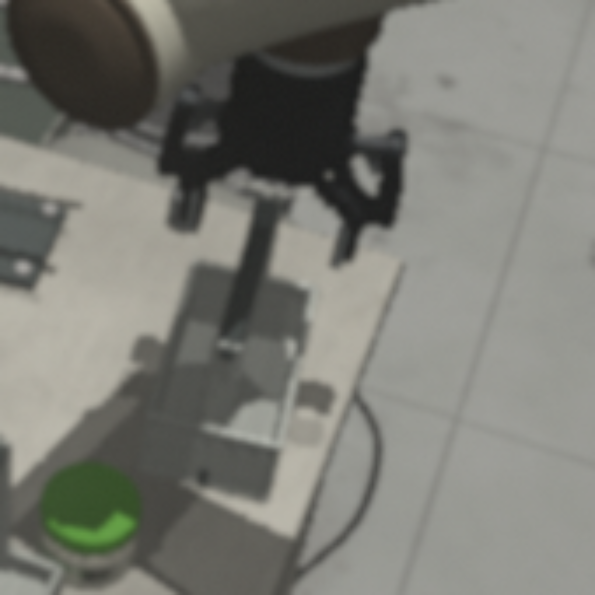

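The picture shows the fingers straddling the bar, at (185, 215) and (345, 240), a little past its middle toward -y. The reading gives the same, about 11 mm. I'll re-centre and close.

play_rows --pt "3 9 6" --pt "0 0 0" --pt "0 0 0" --turn '[0.035,0,0]'

```text
clock: 2.75
position: [369.4, -259.2, 117.5]
ee_rot: [-0.061, 0.998, -0.003, 0.003]
contact_force: [0.7, -0.2, 0.4]
gripper_width: 85.4
```

play_rows --pt "0 0 0" --pt "0 0 0" --pt "0 0 0" --pt "0 0 0" --pt "0 0 0" --pt "0 0 0" --pt "0 0 0" --pt "0 0 0" --turn '[0,0,0,0,0,0,0,0]' --grip -1

```text
clock: 3.55
position: [370.2, -259.1, 118.8]
ee_rot: [-0.061, 0.998, -0.003, 0.005]
contact_force: [-0.2, 0.2, 0.0]
gripper_width: 0.0
```

The gripper shut to 0, so it missed. I'll look.

Run:
```python
from h import *
s=arm.read_state(); print(s['position'],s['contact_force'],s['gripper_width'])
o=[]
for n,(r,c) in (("scene",(110,270)),("top",(210,230))):
    im,d,K,T=snap(n); W=world(d,K,T); np.savez(n+"2.npz",im=im,W=W,K=K,T=T)
    b=im.copy()
    for q,col in ((s['position'],(255,0,0)),(s['position']+[0,0,19],(255,255,0)),([368,-257,142],(0,255,0))):
        p=T@np.r_[q,1]; u,v,_=K@p[:3]/p[2]; b[int(round(v)),int(round(u))]=col
    o.append(cv2.resize(b[r:r+150,c:c+130],None,fx=3,fy=4 if 0 else 3,interpolation=0))
cv2.imwrite("pics/e.png",np.hstack(o)[...,::-1])
```

```text
[ 370.20333431 -259.06867674  118.76967248] [-0.1845106   0.17349469  0.03570656] 0.006391272855775859
```

View pics/e.png

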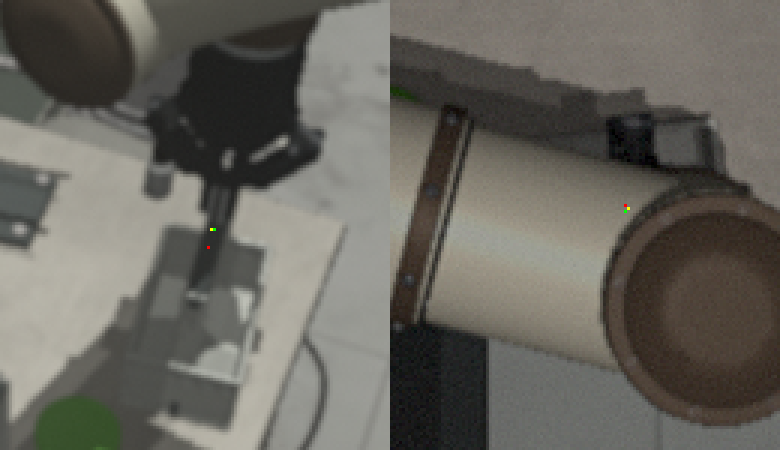

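Run:
```python
from h import *
Z=np.load("scene2.npz"); W=Z["W"]; im=Z["im"]
# print world coords along columns of the crop near gripper/bar
for v in range(150,212,4):
    print(v,[ (u,*np.round(W[v,u]).astype(int)) if np.isfinite(W[v,u,0]) else (u,None) for u in (332,338,342,346,350,356)])
W0=np.load("scene.npz")["W"]
dif=np.nan_to_num(np.linalg.norm(W-W0,axis=-1))>25
m=dif&(abs(W[...,0]-370)<90)&(abs(W[...,1]+260)<90)&(W[...,2]>70)&(W[...,2]<260)
P=W[m]; 
for z in range(80,260,15):
    q=P[(P[:,2]>=z)&(P[:,2]<z+15)]
    if len(q): print(z,len(q),np.round(np.percentile(q[:,:2],[5,50,95],axis=0)).tolist())
```

```text
150 [(332, np.int64(397), np.int64(-244), np.int64(248)), (338, np.int64(384), np.int64(-243), np.int64(253)), (342, np.int64(375), np.int64(-238), np.int64(261)), (346, np.int64(368), np.int64(-245), np.int64(258)), (350, np.int64(360), np.int64(-245), np.int64(260)), (356, np.int64(349), np.int64(-248), np.int64(263))]
154 [(332, np.int64(400), np.int64(-263), np.int64(220)), (338, np.int64(381), np.int64(-236), np.int64(249)), (342, np.int64(373), np.int64(-236), np.int64(252)), (346, np.int64(367), np.int64(-247), np.int64(246)), (350, np.int64(359), np.int64(-249), np.int64(247)), (356, np.int64(346), np.int64(-243), np.int64(257))]
158 [(332, np.int64(398), np.int64(-263), np.int64(209)), (338, np.int64(381), np.int64(-239), np.int64(236)), (342, np.int64(372), np.int64(-239), np.int64(239)), (346, np.int64(365), np.int64(-246), np.int64(236)), (350, np.int64(357), np.int64(-245), np.int64(240)), (356, np.int64(346), np.int64(-252), np.int64(239))]
162 [(332, np.int64(393), np.int64(-245), np.int64(215)), (338, np.int64(379), np.int64(-239), np.int64(225)), (342, np.int64(371),
[... 3741 characters left out ...]
64(-189), np.int64(132)), (338, np.int64(351), np.int64(-189), np.int64(137)), (342, np.int64(363), np.int64(-309), np.int64(6)), (346, np.int64(354), np.int64(-317), np.int64(2)), (350, np.int64(345), np.int64(-321), np.int64(2)), (356, np.int64(325), np.int64(-272), np.int64(63))]
155 41 [[355.0, -254.0], [365.0, -248.0], [377.0, -246.0]]
170 62 [[354.0, -253.0], [364.0, -249.0], [378.0, -245.0]]
185 75 [[350.0, -261.0], [366.0, -249.0], [382.0, -244.0]]
200 235 [[333.0, -268.0], [369.0, -249.0], [398.0, -242.0]]
215 200 [[321.0, -269.0], [368.0, -248.0], [407.0, -240.0]]
230 288 [[309.0, -259.0], [363.0, -246.0], [418.0, -239.0]]
245 342 [[312.0, -265.0], [365.0, -247.0], [421.0, -237.0]]
```

Depth shows the shut fingertips ending at z of about 155, just above the bar (top at 142), while the reported TCP z is 119. So the real tips are about 36 mm higher than reported, and x and y agree. What I took for the left finger in the earlier crops was the black bottle. I'll open and go lower in steps, checking the force and depth.

play_rows --pt "0 0 0" --pt "0 0 0" --pt "0 0 0" --pt "0 0 0" --pt "0 0 0" --pt "0 0 0" --turn '[0,0,0,0,0,0]' --grip 1

```text
clock: 4.25
position: [370.2, -259.1, 118.7]
ee_rot: [-0.061, 0.998, -0.003, 0.005]
contact_force: [-0.4, 0.3, -0.0]
gripper_width: 85.0
```

play_rows --pt "-1 2 -8" --pt "0 0 -8" --pt "0 0 -6" --pt "0 0 -4" --pt "0 0 0" --turn '[0,0,0,0,0]'

```text
clock: 4.75
position: [368.4, -256.6, 89.8]
ee_rot: [-0.061, 0.998, -0.003, 0.004]
contact_force: [-0.3, 0.1, -0.1]
gripper_width: 85.2
```

```bash
cat > tip.py <<'E'
from h import *
s=arm.read_state(); print(np.round(s['position'],1),np.round(s['contact_force'],1),s['gripper_width'])
im,d,K,T=snap("scene"); W=world(d,K,T); W0=np.load("scene.npz")["W"]
dif=np.nan_to_num(np.linalg.norm(W-W0,axis=-1))>25
x,y,z=s['position']
m=dif&(abs(W[...,0]-x)<90)&(abs(W[...,1]-y)<60)&(W[...,2]>70)&(W[...,2]<260)
P=W[m]
for q0 in range(80,240,10):
    q=P[(P[:,2]>=q0)&(P[:,2]<q0+10)]
    for nm,r in(("near",q[q[:,0]<x]),("far",q[q[:,0]>=x])):
        if len(r)>3: print(q0,nm,len(r),np.round(np.percentile(r[:,:2],[5,50,95],axis=0)).tolist())
b=W[(abs(W[...,2]-140)<6)&(abs(W[...,0]-365)<40)&(W[...,1]>-235)&(W[...,1]<-170)]; print("bar visible",np.round(np.median(b,0)),len(b))
E
python3 tip.py
```

```text
[ 368.4 -256.6   89.8] [-0.3  0.1 -0.1] 85.23735633945105
140 near 16 [[310.0, -256.0], [316.0, -251.0], [321.0, -249.0]]
140 far 14 [[406.0, -253.0], [408.0, -241.0], [417.0, -238.0]]
150 near 20 [[309.0, -256.0], [314.0, -254.0], [321.0, -249.0]]
150 far 24 [[407.0, -244.0], [412.0, -241.0], [419.0, -239.0]]
160 near 20 [[309.0, -257.0], [315.0, -253.0], [320.0, -248.0]]
160 far 18 [[406.0, -248.0], [412.0, -241.0], [418.0, -238.0]]
170 near 19 [[305.0, -258.0], [315.0, -251.0], [321.0, -249.0]]
170 far 19 [[407.0, -245.0], [411.0, -240.0], [419.0, -238.0]]
180 near 73 [[293.0, -269.0], [311.0, -254.0], [321.0, -248.0]]
180 far 59 [[405.0, -257.0], [416.0, -239.0], [430.0, -235.0]]
190 near 94 [[293.0, -272.0], [318.0, -252.0], [358.0, -243.0]]
190 far 78 [[375.0, -258.0], [416.0, -240.0], [433.0, -234.0]]
200 near 111 [[294.0, -269.0], [329.0, -247.0], [363.0, -241.0]]
200 far 96 [[372.0, -258.0], [401.0, -238.0], [432.0, -234.0]]
210 near 85 [[295.0, -253.0], [337.0, -245.0], [366.0, -240.0]]
210 far 64 [[370.0, -244.0], [391.0, -236.0], [432.0, -234.0]]
220 near 125 [[296.0, -258.0], [337.0, -248.0], [364.0, -237.0]]
220 far 93 [[370.0, -245.0], [392.0, -238.0], [429.0, -233.0]]
230 near 143 [[297.0, -266.0], [321.0, -252.0], [350.0, -240.0]]
230 far 105 [[374.0, -252.0], [404.0, -242.0], [421.0, -235.0]]
bar visible [ 360. -206.  140.] 144
```

play_rows --pt "0 0 -5" --pt "0 0 -4" --pt "0 0 0" --turn '[0,0,0]'

```text
clock: 5.1
position: [369.0, -256.8, 80.6]
ee_rot: [-0.061, 0.998, -0.003, 0.005]
contact_force: [-0.5, 0.1, -0.3]
gripper_width: 85.5
```

play_rows --pt "0 0 0" --pt "0 0 0" --pt "0 0 0" --pt "0 0 0" --pt "0 0 0" --pt "0 0 0" --pt "0 0 0" --pt "0 0 0" --turn '[0,0,0,0,0,0,0,0]' --grip -1

```text
clock: 5.9
position: [369.7, -257.1, 81.3]
ee_rot: [-0.061, 0.998, -0.004, 0.005]
contact_force: [0.3, 0.7, -0.4]
gripper_width: 15.1
```

Gripped: the width is 15 mm on the 16 mm bar. I'll lift gently and then refine the rack pose.

play_rows --pt "0 0 5" --pt "0 0 10" --pt "0 0 12" --pt "0 0 12" --pt "0 0 12" --pt "0 0 12" --pt "0 0 12" --pt "0 0 12" --pt "0 0 12" --pt "0 0 8" --pt "0 0 4" --pt "0 0 0" --turn '[0,0,0,0,0,0,0,0,0,0,0,0]'

```text
clock: 7.1
position: [364.7, -254.8, 199.4]
ee_rot: [-0.06, 0.998, -0.001, 0.003]
contact_force: [-0.2, 0.2, -2.6]
gripper_width: 14.9
```

Run:
```python
from h import *
s=arm.read_state(); print(np.round(s['position'],1),np.round(s['contact_force'],1),np.round(s['wrist_torque'],2),s['gripper_width'])
for n in("scene","top"):
    W=np.load(n+".npz")["W"]; X,Y,Z=W[...,0],W[...,1],W[...,2]
    a=.10; ex=np.array([np.cos(a),np.sin(a)]); ey=np.array([-np.sin(a),np.cos(a)])
    P=W[(X>500)&(X<720)&(Y>-420)&(Y<-250)&(Z>196)&(Z<245)]
    c=np.array([570,-340.]); r=np.c_[(P[:,:2]-c)@ex,(P[:,:2]-c)@ey]
    t=r[:,0]<25
    for sg in(1,-1):
        q=r[t&(r[:,1]*sg>15)&(r[:,1]*sg<65)]; lv=cv2.fitLine(q.astype(np.float32),cv2.DIST_HUBER,0,.01,.01).ravel()
        print(n,sg,"tip x",np.percentile(q[:,0],[0,2,5]).round(1),"y",np.median(q[:,1]).round(1),"ang",np.degrees(np.arctan(lv[1]/lv[0])).round(1),len(q))
    q=r[(r[:,0]>55)&(P[:,2]>222)]; print("crossbar x",np.percentile(q[:,0],[1,5,50,95]).round(1),"y",np.percentile(q[:,1],[2,98]).round(1))
im,d,K,T=snap("scene"); W=world(d,K,T); X,Y,Z=np.moveaxis(W,-1,0)
cv2.imwrite("pics/f.png",cv2.resize(im[40:300,200:440],None,fx=2.2,fy=2.2)[...,::-1])
P=W[(X>300)&(X<430)&(Y>-230)&(Y<-165)&(Z>90)&(Z<290)]; print("held z",np.round(np.percentile(P[:,2],[1,5,50,90,95,99])))
```

```text
[ 364.7 -254.8  199.4] [-0.2  0.2 -2.6] [ 0.04 -0.03 -0.  ] 14.934588550939495
scene 1 tip x [-50.6 -48.5 -46.8] y 40.0 ang 0.6 141
scene -1 tip x [-50.2 -48.6 -46.7] y -36.3 ang 1.2 131
crossbar x [ 70.9  72.4  79.2 100.4] y [-57.8  58.9]
top 1 tip x [-47.1 -44.9 -42.7] y 37.7 ang -0.1 228
top -1 tip x [-46.7 -44.7 -42.4] y -37.7 ang -0.1 232
crossbar x [ 70.5  75.9  85.4 111. ] y [-56.7  56. ]
held z [118. 123. 169. 255. 259. 260.]
```

View pics/f.png

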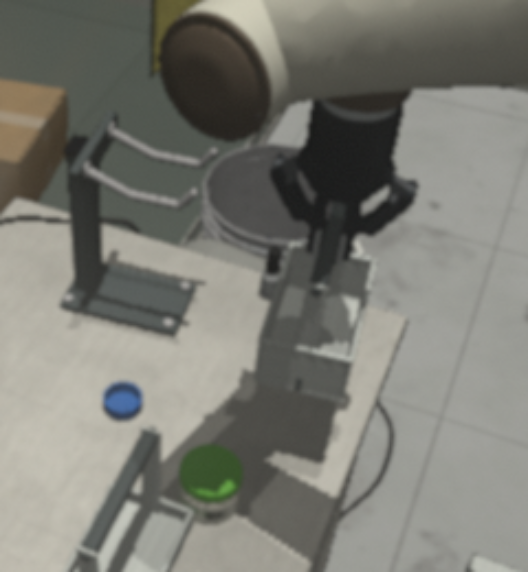

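The picture shows the caddy hanging level from the gripper at (320, 310), clear of everything, with the rack tips at (215, 152) and (195, 192). The seat in arm coordinates is about (571, -340), yaw 0.10. I'll move to the staging point in front of the tips.

play_rows --pt "4 -4 0" --pt "8 -8 0" --pt "11 -11 0" --pt "11 -11 0" --pt "11 -11 0" --pt "11 -11 0" --pt "11 -11 0" --pt "10 -10 0" --pt "8 -8 0" --pt "5 -5 0" --pt "3 -3 0" --pt "0 0 0" --turn '[0,-0.01,-0.01,0,0,0,0,0,0,0,0,0]'

```text
clock: 8.35
position: [463.4, -356.2, 189.7]
ee_rot: [-0.047, 0.999, 0.002, -0.004]
contact_force: [-0.2, 0.0, -1.8]
gripper_width: 14.9
```

```bash
cat > st.py <<'E'
from h import *
from scipy.spatial.transform import Rotation as R
s=arm.read_state(); M=R.from_quat(s['ee_rot']).as_matrix(); p=s['position']
print("clock",s['clock'],np.round(p,1),"yaw",np.arctan2(M[1,0],M[0,0])%np.pi,"F",np.round(s['contact_force'],1),"w",s['gripper_width'],"to seat",np.round(np.array([571.5,-340,158.3])-p,1),M[:,2].round(3))
im,d,K,T=snap("scene"); W=world(d,K,T); X,Y,Z=np.moveaxis(W,-1,0); 
P=W[(abs(X-p[0])<30)&(Y>p[1]+15)&(Y<p[1]+75)&(abs(Z-p[2]-59)<14)]; print("bar part",len(P),np.round(np.median(P,0),1))
E
python3 st.py
```

```text
clock 8.35 [ 463.4 -356.2  189.7] yaw 0.09461511634960784 F [-0.2  0.  -1.8] w 14.868197955987235 to seat [108.1  16.2 -31.4] [-0.008  0.003 -1.   ]
bar part 162 [ 454.8 -303.6  248.5]
```

play_rows --pt "0 2 8" --pt "4 2 2" --pt "8 1 1" --pt "10 1 1" --pt "10 1 1" --pt "10 1 1" --pt "10 1 1" --pt "10 1 1" --pt "8 1 1" --pt "5 1 0" --pt "2 0 0" --pt "0 0 0" --turn '[0,0.005,0,0,0,0,0,0,0,0,0,0]'

```text
clock: 9.6
position: [547.4, -341.1, 208.6]
ee_rot: [-0.051, 0.999, 0.002, -0.003]
contact_force: [0.4, 0.1, -3.1]
gripper_width: 14.7
```

```bash
python3 st.py
```

```text
clock 9.6 [ 547.4 -341.1  208.6] yaw 0.10235698015077954 F [ 0.4  0.1 -3.1] w 14.684433101524897 to seat [ 24.1   1.1 -50.3] [-0.007  0.003 -1.   ]
bar part 163 [ 537.9 -288.4  267.4]
```

play_rows --pt "5 0 -2" --pt "7 0 -3" --pt "6 0 -3" --pt "3 0 -2" --pt "1 0 0" --pt "0 0 0" --pt "0 0 0" --turn '[0,0,0,0,0,0,0]'

```text
clock: 10.35
position: [570.2, -341.3, 197.3]
ee_rot: [-0.051, 0.999, 0.002, -0.004]
contact_force: [-0.1, 1.0, -2.7]
gripper_width: 15.1
```

```bash
python3 st.py
python3 - <<'E'
from h import *
o=[]
for n,(r,c) in (("scene",(60,190)),("top",(80,290))):
    im,d,K,T=snap(n); np.savez(n+"3.npz",W=world(d,K,T)); o.append(cv2.resize(im[r:r+190,c:c+130],None,fx=3,fy=3,interpolation=2))
cv2.imwrite("pics/g.png",np.hstack(o)[...,::-1])
E
```

```text
clock 10.35 [ 570.2 -341.3  197.3] yaw 0.10130209986075611 F [-0.1  1.  -2.7] w 15.148881694409011 to seat [  1.3   1.3 -39. ] [-0.008  0.004 -1.   ]
bar part 162 [ 560.7 -288.8  256.2]
```

View pics/g.png

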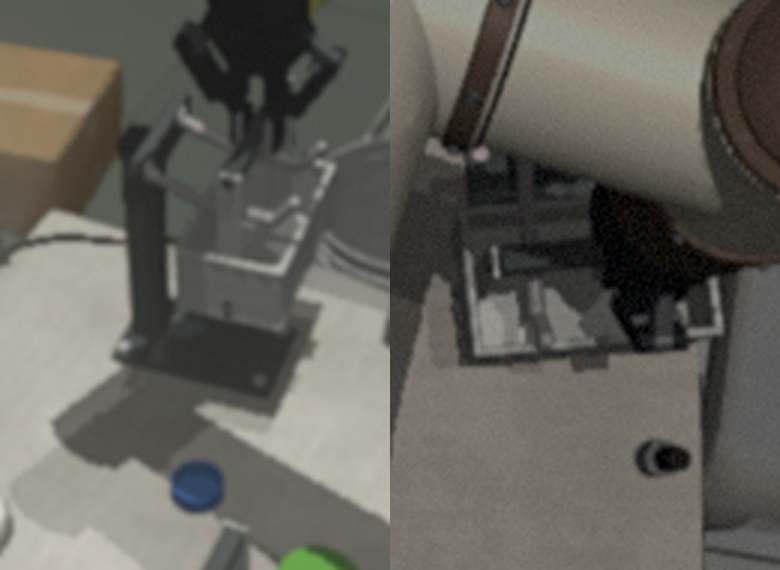

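The picture shows the bar's near strap outside the near prong, at (230, 180), and past the upturned tip at (293, 205). Depth puts the bar within about 3 mm of the seat. I'll lower it and watch the force.

play_rows --pt "0 0 -4" --pt "0 0 -6" --pt "0 0 -6" --pt "0 0 -5" --pt "0 0 -4" --pt "0 0 -3" --pt "0 0 -2" --pt "0 0 0" --turn '[0,0,0,0,0,0,0,0]'

```text
clock: 11.3
position: [569.4, -341.2, 164.5]
ee_rot: [-0.05, 0.999, 0.002, -0.004]
contact_force: [-1.0, -1.0, -3.3]
gripper_width: 14.8
```

```bash
python3 st.py
```

```text
clock 11.3 [ 569.4 -341.2  164.5] yaw 0.10092437515141661 F [-1.  -1.  -3.3] w 14.765004595719994 to seat [ 2.1  1.2 -6.2] [-0.009  0.004 -1.   ]
bar part 149 [ 559.5 -289.7  222.9]
```

play_rows --pt "1 0 -2" --pt "0 0 -2" --pt "0 0 -1" --pt "0 0 0" --pt "0 0 0" --turn '[0,0,0,0,0]'

```text
clock: 11.85
position: [571.1, -341.5, 160.1]
ee_rot: [-0.05, 0.999, 0.002, -0.003]
contact_force: [-0.2, 0.4, -3.8]
gripper_width: 15.0
```

```bash
python3 st.py
```

```text
clock 11.85 [ 571.1 -341.5  160.1] yaw 0.10103501550267513 F [-0.2  0.4 -3.8] w 14.962647190329335 to seat [ 0.4  1.5 -1.8] [-0.007  0.003 -1.   ]
bar part 170 [ 562.  -290.9  218.6]
```

play_rows --pt "0 0 -1" --pt "0 0 -1" --pt "0 0 0" --turn '[0,0,0]'

```text
clock: 12.2
position: [571.3, -341.6, 158.8]
ee_rot: [-0.051, 0.999, 0.002, -0.003]
contact_force: [-0.7, 0.2, -2.4]
gripper_width: 14.9
```

play_rows --pt "0 0 -1" --pt "0 0 0" --turn '[0,0]'

```text
clock: 12.4
position: [571.3, -341.7, 158.7]
ee_rot: [-0.051, 0.999, 0.001, -0.003]
contact_force: [-0.6, 1.1, -1.6]
gripper_width: 15.1
```

The load is shifting onto the hooks (-3.8 to -1.6 N). One more small nudge, then I'll open slowly.

play_rows --pt "0 0 -1.5" --pt "0 0 0" --turn '[0,0]'

```text
clock: 12.6
position: [571.5, -341.7, 158.6]
ee_rot: [-0.051, 0.999, 0.001, -0.002]
contact_force: [-1.0, 0.2, -1.8]
gripper_width: 15.6
```

play_rows --pt "0 0 0" --pt "0 0 0" --pt "0 0 0" --pt "0 0 0" --pt "0 0 0" --turn '[0,0,0,0,0]' --grip -0.3

```text
clock: 13.1
position: [572.7, -342.7, 159.0]
ee_rot: [-0.051, 0.999, -0.0, -0.001]
contact_force: [-0.0, -0.5, -0.2]
gripper_width: 29.7
```

```bash
python3 st.py
```

```text
clock 13.1 [ 572.7 -342.7  159. ] yaw 0.1018867130635388 F [-0.  -0.5 -0.2] w 29.727149977922213 to seat [-1.2  2.7 -0.7] [-0.001 -0.001 -1.   ]
bar part 174 [ 562.5 -296.2  215.7]
```

Released with zero force. I'll open a little more, then rise straight up.

play_rows --pt "0 0 0" --pt "0 0 0" --pt "0 0 0" --pt "0 0 6" --pt "0 0 10" --pt "0 0 15" --pt "0 0 20" --pt "0 0 20" --pt "0 0 15" --pt "0 0 10" --pt "0 0 0" --turn '[0,0,0,0,0,0,0,0,0,0,0]' --grip 0.2

```text
clock: 14.25
position: [572.8, -343.2, 264.3]
ee_rot: [-0.051, 0.999, -0.002, 0.001]
contact_force: [-0.0, 0.3, -0.2]
gripper_width: 51.3
```

play_rows --pt "-15 0 5" --pt "-25 0 5" --pt "-30 0 0" --pt "-30 0 0" --pt "-30 0 0" --pt "-20 0 0" --pt "0 0 0" --turn '[0,0,0,0,0,0,0]'

```text
clock: 14.95
position: [410.6, -340.6, 270.3]
ee_rot: [-0.051, 0.999, 0.001, -0.003]
contact_force: [-0.2, 0.1, 1.4]
gripper_width: 51.2
```

Run:
```python
from h import *
s=arm.read_state(); print(s['clock'],np.round(s['position'],1),np.round(s['contact_force'],1))
o=[];pr=None
for n,(r,c) in (("scene",(60,190)),("top",(80,290))):
    im,d,K,T=snap(n); W=world(d,K,T); X,Y,Z=np.moveaxis(W,-1,0)
    a=.1; rx=(X-570)*np.cos(a)+(Y+340)*np.sin(a); ry=-(X-570)*np.sin(a)+(Y+340)*np.cos(a)
    for nm,lo,hi in(("bar",205,232),("rim",128,146)):
        for y0,y1 in((-85,-46),(-32,32),(46,85)):
            m=(abs(rx)<(20 if nm=="bar" else 55))&(ry>y0)&(ry<y1)&(Z>lo)&(Z<hi); 
            print(n,nm,y0,m.sum(),np.round([np.median(rx[m]),np.median(ry[m]),np.median(Z[m]),np.percentile(rx[m],3),np.percentile(rx[m],97)],1) if m.sum() else '')
    m=(Z>128)&(Z<146)&(abs(ry)<85)
    for x0,x1 in((-60,-30),(30,60)): k=m&(rx>x0)&(rx<x1); print(n,"rim side",x0,k.sum(),np.median(Z[k]) if k.sum() else '')
    m=(X>395)&(X<515)&(Y>-80)&(Y<95)&(Z>125)&(Z<155); print(n,"shallow bar",np.round(np.median(W[m],0),1))
    o.append(cv2.resize(im[r:r+190,c:c+130],None,fx=3,fy=3,interpolation=2))
cv2.imwrite("pics/i.png",np.hstack(o)[...,::-1])
```

```text
14.95 [ 410.6 -340.6  270.3] [-0.2  0.1  1.4]
scene bar -85 53 [ -4.1 -60.9 216.6 -10.2   6.7]
scene bar -32 123 [ -4.4   0.3 216.7  -9.9   4.8]
scene bar 46 83 [ -3.8  65.2 216.1 -11.9   6.4]
scene rim -85 131 [ -7.8 -72.2 136.5 -46.3  42.4]
scene rim -32 91 [-42.3   3.6 137.3 -47.4  42.8]
scene rim 46 201 [ -1.3  70.6 136.4 -47.2  41.5]
scene rim side -60 151 136.93540051133107
scene rim side 30 111 137.15017516705382
scene shallow bar [453.   16.5 140.2]
top bar -85 167 [  1.7 -60.7 218.   -5.8  10.2]
top bar -32 351 [  1.4  -0.3 218.6  -5.8   9.2]
top bar 46 123 [  2.2  56.6 218.3  -6.1   9.3]
top rim -85 203 [ -9.6 -73.8 138.6 -42.3  46.8]
top rim -32 90 [ 44.3 -10.  139.1 -39.8  47.7]
top rim 46 86 [ 41.8  68.5 139.1  16.8  46.6]
top rim side -60 91 138.99227033703949
top rim side 30 259 139.0302324802002
top shallow bar [458.7   3.1 141.8]
```

View pics/i.png

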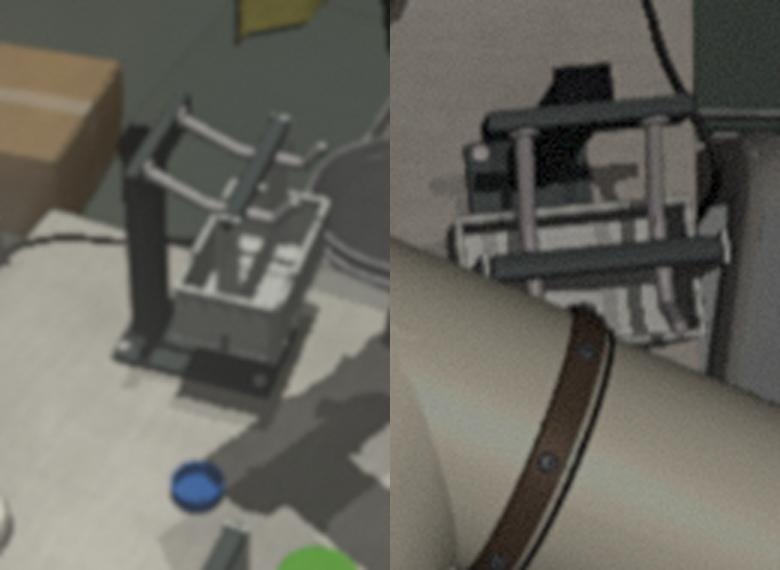

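The pictures show the bar at (255, 165) lying across both prongs behind the upturned tips, with the caddy hanging level and the arm clear. I'll let it settle for half a second and hand in.

play_rows --pt "0 0 0" --pt "0 0 0" --pt "0 0 0" --pt "0 0 0" --pt "0 0 0" --turn '[0,0,0,0,0]'

```text
clock: 15.55
position: [415.4, -340.7, 268.3]
ee_rot: [-0.052, 0.999, 0.001, -0.004]
contact_force: [0.2, 0.3, 0.3]
gripper_width: 51.5
```

```bash
python3 -c "
from h import *
im,d,K,T=snap('scene'); W=world(d,K,T); X,Y,Z=np.moveaxis(W,-1,0)
m=(abs(X-567)<70)&(abs(Y+340)<80)&(Z>128)&(Z<146); print(m.sum(),np.percentile(Z[m],[5,50,95]))
print(arm.job_done(), arm.read_state()['clock'])"
```

```text
452 [128.50074465 136.91120317 141.77695395]
the job is handed in; nothing more can be done
the job is handed in; nothing more can be done
```

The deep caddy is hanging on the rack with its bar in both hooks, and I handed the job in at about 15.6 s. The shallow caddy was not touched.

- **First grasp:** It closed on nothing. The real fingertips sat about 36 mm higher than the reported tool position, which the depth image showed. I corrected for that, and the second grasp held (about 15 mm opening on the 16 mm bar).
- **Last checks before hand-in:**
  - The bar was within about 4 mm of the seat, front to back, in both cameras.
  - The bar was the same height at both ends to within 1 mm.
  - The rim was level on both long sides (137 and 137 mm in one camera, 139 and 139 in the other).
  - Half a second later the rim height had not changed, and the gripper was clear with near-zero force.
- **Disagreements:** The two cameras differed by about 5 mm in x throughout. The shallow caddy's bar still read the same in x and height. Its y reading (16.5 mm in one camera, 3.1 mm in the other) was not measured the same way as at the start, so I did not confirm y.

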